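# Let the loaded hoist basket down into the stock pot

## Task

Let the hoist's basket down all the way into the stock pot without ever letting it run: pull the winch's spring knob up and twist it clockwise into its rest notch, wind the crank up a little so that the pawl springs clear, then let the crank turn back slowly in the hand. Half-way the winch knocks the knob out of its notch by itself and the pawl catches; let go of the crank there with the load on the pawl, set the knob in its rest notch again, take the crank anew, ease it off the pawl and let the basket down slowly to the bottom. Let go with the basket fully down and the knob still in its rest notch, and leave the things standing around as they are.

Things in the scene. Friction and masses are not known exactly. Their poses are not given: they have to be found in the camera images.
- hoist: the whole hoist, one heavy fixed machine turned by up to 0.4 rad; origin on the table under the crank's axis; x from the knob towards the crank axis, y from the winch towards mast and pot, z up. Grey winch housing 222 x 135 mm, top 100 mm high (x -142 to 80), on an aluminium plate 10 mm thick. A bracket 180 mm high stands just in front (-x) of the knob
- crank_axis (a point): point on the crank's vertical axis, 195 mm above the table; axes as those of the hoist
- mast_top (a point): top centre of the square aluminium mast, 42 mm wide, 411 mm high; the basket's arm slides on it
- pot_rim (a point): centre of the mouth of the fixed steel stock pot, rim 234 mm across, 165 mm above the table
- basket_rim (a point): centre of the rim of the wire basket (160 mm across, 100 deep) that hangs over the pot from an arm on the mast; rim 270 mm above the table at the start, top of the arm 339 mm; 120 mm lower at the end
- crank_grip (a point): middle of the crank's upright black handle blade, 14 mm thick (y, tangential), 26 mm wide (x, radially outward), spanning 155 to 215 mm above the table; this point is 195 mm up and 88 mm from the crank axis. The blade is fixed to the crank arm (top 162 mm above the table), so its heading turns with the crank
- knob_grip (a point): middle of the spring plunger's black bar knob, 40 mm long (x), 12 mm thick (y), 30 mm high; on a vertical axis 70 mm from the crank axis towards the hoist's -x. With the plunger down this point is 209 mm above the table, the bar spans 192 to 222 mm, and nothing under it is higher than 187 mm. Untwisted, its x is the hoist's x
- pawl_tip (a point): nose of the dark steel pawl, a flat lever under the knob whose tooth drops from above between the hooked teeth on top of the ratchet disc
- crank (a joint): crank angle, rad: about 0.01 at the start, load on the pawl; grows clockwise seen from above as the basket goes down; negative winds up (stop -0.3). Load about 0.35 N m, 4 N at the handle; let go unlatched, it runs away. Near 1.1 a trip arm on the crank knocks the knob out of its notch and the pawl catches the next tooth, resting at 1.46: do not push on against it. Bottom stop 2.75
- plunger (a joint): height of the spring plunger, m: 0 down, pressing the pawl into the teeth; 0.0115 to 0.0125 in the rest notch; stop 0.020. The spring pulls down with 6 N, 8.5 N when up. It must be up 0.0145 or more to pass the notch's edge when twisted; 0.017 is a good height
- knob (a joint): twist of the knob, rad: 0 as sprung (a weak spring turns it back), grows clockwise seen from above, stop 1.45. Pulled up, turned to about 1.4 and let go, it settles in the rest notch at 1.45 and stays up; below 1.15 it drops back
- pawl (a joint): lift of the pawl, rad: about 0 in the teeth, 0.22 clear of them. With the plunger up a light spring lifts it, but the loaded hooked tooth pinches it until the crank is wound up by 0.05 to 0.2 rad from where it rests; do not wind up more than 0.25
- basket (a joint): downward travel of the basket, m: 0 at the start, 0.120 at the bottom stop; 0.0436 m per rad of the crank
- oil_bottle: bystander, leave alone: squeeze bottle for oil, clear plastic with paper label, 64 mm across, 200 tall, standing just right of the winch; origin at the centre of its underside
- pepper_mill: bystander, leave alone: turned dark-wood pepper mill, 56 mm across at the foot, 195 tall, standing just left of the winch; origin at the centre of its underside
- mug: bystander, leave alone: white mug, 76 mm across, 90 tall, standing near the winch's front right corner; origin at the centre of its underside
- jar: bystander, leave alone: glass jar with steel lid, 72 mm across, 100 tall, standing close against the right of the winch; origin at the centre of its underside
- food_boat: bystander, leave alone: open cardboard food tray 75 x 110 x 35 tall, between the mill and the pot, in front of the base plate; origin at the centre of its underside
- prep_bowl: bystander, leave alone: steel bowl 140 mm across, 60 tall, on the right of the table; origin at the centre of its underside

How it is judged:
By the outcome, as a careful person would: the job done as asked, in the order asked, and still so for the second after the job is handed in, with the robot touching nothing.
It also fails if it takes over 72 s, if anything falls off the work surface, if the arm or the gripper's body presses on something with over 40 N, if the wrist force passes 120 N, or if a joint passes its speed limit or range.

## Robot

A 6-joint arm with a two-finger parallel gripper is mounted at the origin on the work surface. World frame = base frame: x ahead of the robot, y to its left, z up, the work surface at z = 0. Lengths are in mm, angles in rad, forces in N, time in s.
With the tool pointing down it reaches from about 350 to 875 mm from the base axis. Payload 4.2 kg.
Tool frame: the origin (TCP) lies midway between the tips of the shut fingers; the grasp point (between the pads) lies 19 mm behind it (arm.grip_depth is the distance from the TCP to the grasp point, in mm); z points along the fingers, x is the direction in which the jaws open and shut, and the axes are right-handed (so a half turn about z gives the same grasp; the last joint's range is limited). The gripper opens to 85 mm and grips with 20 to 120 N. Pads are 22 mm wide; open, the fingers measure 114 mm over their backs; the gripper's body (76 mm by 85 mm) begins 54 mm behind the grasp point. The pads swing forward as they close: fully open they stand 13 mm farther back than shut.
Start: joints at [1.4, 0.385, 0.008, 0, -1.194, -0.259], TCP at [260.397, 568.148, 231.312] pointing down, gripper open.
Joint ranges: [-3.14, 3.14], [-1.21, 2.06], [-1.07, 1.41], [-3.16, 2.05], [-2.99, -0.16], [-3.1, 3.1]. Speed limits (rad/s): [2.79, 2.79, 3.14, 3.14, 3.14, 3.14].

## Interface

Orientations are given as a unit quaternion [x, y, z, w].
In Python, from bench import arm, eyes, find_in, silhouettes gives the robot as it stands. The module is installed in compiled form; this text tells all that it offers.
- The arm moves only by the tool play_rows, never from a script. Its arguments are lists of equal length, an entry for each row: "offset": the shift along the world's x, y, z in mm, a list of three; "turn": the turn about the world's z in rad. In form: {"offset": [[x, y, z], ...], "turn": [turn, ...]}. A call has 1 to 12 rows; each row shifts and turns the pose as measured when the row begins; what a row does not reach is not made up. A row lasts 1/10 s, in which the tool goes at most 50 mm and 8.59 degrees, less where a joint would pass 70% of its speed; a pose out of reach is approached as far as the arm can. A call is refused whole if a number of a shift passes 50 or a number of a turn 0.15, either way. A call with a gripper value outside its range is refused whole. "grip" is the gripper's target within -1 to 1 (fully open at 1, half-way at 0, shut at -1), set as the call begins (left out, the last holds). The fingers move at their own pace and stop on an object; the grip force is fixed at half the most. Time passes only in rows, so rows that do not move let the fingers close. It gives the time, the measured TCP pose, the force and the opening at its end, in the units of the state.
- arm.read_state(): the state, without advancing time (a new reading comes with each control period).
- eyes.get_image(name): name is "scene" or "top"; returns (picture, depth): 480x640x3 uint8, red, green, blue; 480x640 float32, mm along the optical axis (not along the pixel's ray), 0 where there is no reading.
- eyes.camera_params(name): a dict with "camera_matrix" (3x3 intrinsics, pixels), "camera_from_world" (4x4, takes a point from world to camera coordinates). Camera axes: x right, y down, z forward; pixel columns grow to the right and rows downward; lengths in mm; the calibration is good to about 2 mm. A picture is of the moment at which its call begins. camera_params takes no time and is no camera call.
- arm.job_done(): hands the job in, once; it reports no verdict.
Trained networks look in the newest picture that a camera, given by its name, has taken for a name from the list of things; names that differ only in an ending like _2 or _b are one class to them, and where a whole thing is asked for, a point or a joint stands for the part that bears it (a point fixed in the world has none). Each returns a list of dicts, best first, with "score" (0 to 1); they miss things now and then, are a little off and sometimes report something else, mostly with a low value. They report only what shows in the picture. A call takes as long as a camera call.
- find_in(camera, query): "bbox" ([centre column, centre row, width, height] in pixels, round what is visible of it).
- silhouettes(camera, query): "mask" (480x640 bool, what is visible of it) and "bbox" ([centre column, centre row, width, height] in pixels, round what is visible of it).
The state is a dict: "clock": time; "joints": joint angles; "joint_vel": joint speeds; "joint_efforts": joint torques, N m; "position": TCP position; "ee_rot": TCP orientation; "contact_force": force on the tool from outside, world axes, zero at the start; "wrist_torque": the same for the moment, N m; "gripper_width": finger opening in mm.
Only numpy, scipy, OpenCV 4.12 (cv2) and the standard library are available. Lean on these libraries where they do the work, as an engineer would, in place of code of your own. Each camera call takes 0.05 s, during which the arm holds its last target. There are 200 camera calls.

## Working session

There is one attempt and no reset: what is moved stays moved. The work goes in short steps, Python scripts to look and compute and a tool call to move; the robot and the scene stay as the last step left them, time stands still between calls to the robot, and variables do not carry over. Pictures are saved under pics/ and viewed, on a budget of 10 in all, crops included, one or two more only if the job needs it, and the job is handed in when it is done.

Besides the shell and the picture viewer there is one more tool, called as a command line: name --pt "numbers of a row" for each row, then --argument value for the rest. play_rows: Moves the arm, as the interface text tells. Its arguments: {"type":"object","properties":{"offset":{"type":"array","items":{"type":"array","items":{"type":"number"}}},"turn":{"type":"array","items":{"type":"number"}},"grip":{"type":"number"}},"required":["offset","turn"]}

```bash
mkdir -p pics
cat > h.py <<'E'
import numpy as np, cv2
from bench import arm, eyes, find_in, silhouettes
def world(cam,px,depth):
    P=eyes.camera_params(cam);K=np.array(P["camera_matrix"]);T=np.array(P["camera_from_world"])
    px=np.atleast_2d(px).astype(float);d=np.atleast_1d(depth)
    c=np.c_[(px[:,0]-K[0,2])/K[0,0]*d,(px[:,1]-K[1,2])/K[1,1]*d,d]
    return (c-T[:3,3])@T[:3,:3]
def proj(cam,p):
    P=eyes.camera_params(cam);K=np.array(P["camera_matrix"]);T=np.array(P["camera_from_world"])
    c=np.atleast_2d(p)@T[:3,:3].T+T[:3,3];q=c@K.T
    return q[:,:2]/q[:,2:]
def planez(cam,px,z):
    a=world(cam,px,np.ones(len(np.atleast_2d(px)))*100);b=world(cam,px,np.ones(len(np.atleast_2d(px)))*1000)
    t=(z-a[:,2])/(b[:,2]-a[:,2]);return a+t[:,None]*(b-a)
def save(cam,name,crop=None):
    im,d=eyes.get_image(cam)
    o=im[:,:,::-1]
    if crop:
        x0,y0,x1,y1=crop;o=cv2.resize(o[y0:y1,x0:x1],None,fx=min(800/(x1-x0),600/(y1-y0)),fy=min(800/(x1-x0),600/(y1-y0)),interpolation=cv2.INTER_CUBIC)
    cv2.imwrite("pics/"+name+".png",o);return im,d
E
python3 - <<'E'
from h import *
np.set_printoptions(precision=1,suppress=True)
for cam in("scene","top"):
    im,d=save(cam,cam+"0")
    P=eyes.camera_params(cam);T=np.array(P["camera_from_world"]);print(cam,-T[:3,:3].T@T[:3,3],T[2,:3])
    for q in["crank_grip","knob_grip","mast_top","pot_rim","pawl_tip","crank_axis","hoist","oil_bottle","pepper_mill","mug","jar"]:
        r=silhouettes(cam,q)
        if r:
            m=r[0]["mask"]&(d>0);v,u=np.nonzero(m)
            w=world(cam,np.c_[u,v],d[m]);
            print(q,round(r[0]["score"],2),np.array(r[0]["bbox"]),"med",np.median(w,0),"zmax",np.percentile(w[:,2],98) if len(w) else 0,len(w))
E
```

```text
scene [1002.  -681.1 1045.5] [-0.4  0.6 -0.7]
crank_grip 0.8 [294.1 286.1  38.7  74.1] med [551.9 -96.6 113.5] zmax 213.82187058042206 1331
knob_grip 0.7 [269.6 278.9  15.1  17.6] med [ 483.4 -113.6  209.6] zmax 224.14603117606225 192
mast_top 0.64 [322.9 263.2 165.7 212.5] med [597.6  73.2  65.1] zmax 383.8521487287264 18399
pot_rim 0.72 [320.9 261.6 168.3 207.5] med [597.6  72.   63.9] zmax 384.5071886504148 18248
pawl_tip 0.52 [270.6 288.6  22.6  13.8] med [ 474.7 -113.   133.1] zmax 138.90399705347727 187
crank_axis 0.29 [323.4 262.9 164.7 210.5] med [596.6  75.3  65.6] zmax 383.18697090100517 18635
hoist 0.88 [321.5 261.9 163.  209.5] med [597.3  73.2  63.6] zmax 384.3650938696117 18340
oil_bottle 0.84 [289.  382.2  26.6  60.7] med [ 677.3 -303.4  124.7] zmax 202.20794866222525 1267
pepper_mill 0.68 [280.6 257.6  13.9  46.5] med [415.6  32.8  95.9] zmax 193.20900278736877 725
mug 0.78 [220.2 347.3  38.5  46.6] med [ 438.7 -284.8   53.7] zmax 91.8562750324113 1181
jar 0.76 [272.7 348.6  29.4  41.7] med [ 570.2 -233.9   90.6] zmax 103.94972183969738 912
top [ 367.    -4.3 1708.2] 
[... 339 characters left out ...]
med [553.1 115.5  19.2] zmax 406.1996875431025 23487
pawl_tip 0.46 [361.1 263.4  15.9  25.4] med [ 493.1 -103.8  132.4] zmax 140.98074437429983 60
crank_axis 0.93 [267.1 232.8 240.2 165.9] med [553.1 115.8  19.2] zmax 406.1880884656058 23509
hoist 0.81 [269.1 232.4 238.1 159.9] med [553.1 115.2  19.3] zmax 406.1880884656058 23509
oil_bottle 0.83 [422.8 194.9  28.7  33.1] med [ 650.7 -278.6  132.6] zmax 202.551819068292 644
pepper_mill 0.67 [298.2 296.9  19.8  25.1] med [399.4  43.2 182.8] zmax 196.22728083332663 314
mug 0.82 [417.6 281.1  47.1  29.5] med [ 435.7 -288.6   14.1] zmax 92.62902942874747 831
jar 0.79 [393.6 236.   32.5  25. ] med [ 552.5 -209.3   97. ] zmax 105.92675689636145 607
```

Run:
```python
from h import *
save("scene","s1",(190,190,430,370)); save("top","t1",(260,170,460,320))
```

```text
(no output)
```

View pics/s1.png

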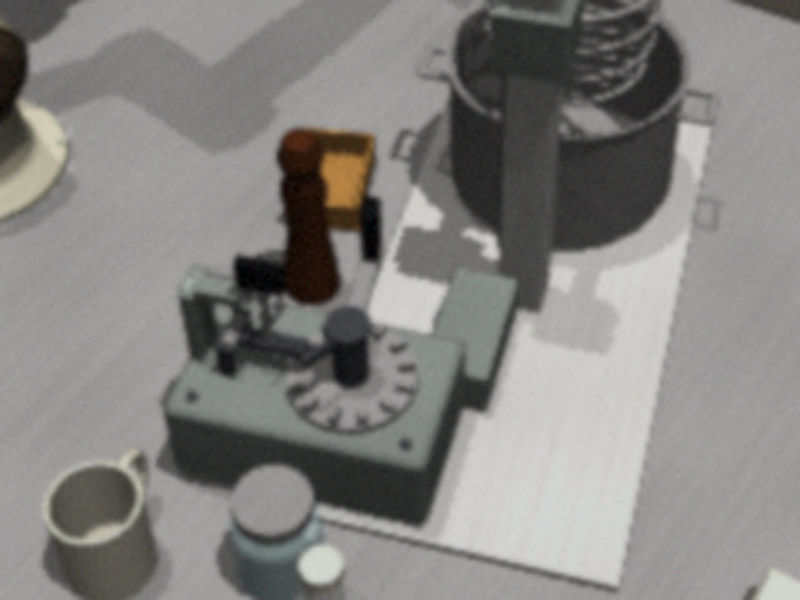

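View pics/t1.png

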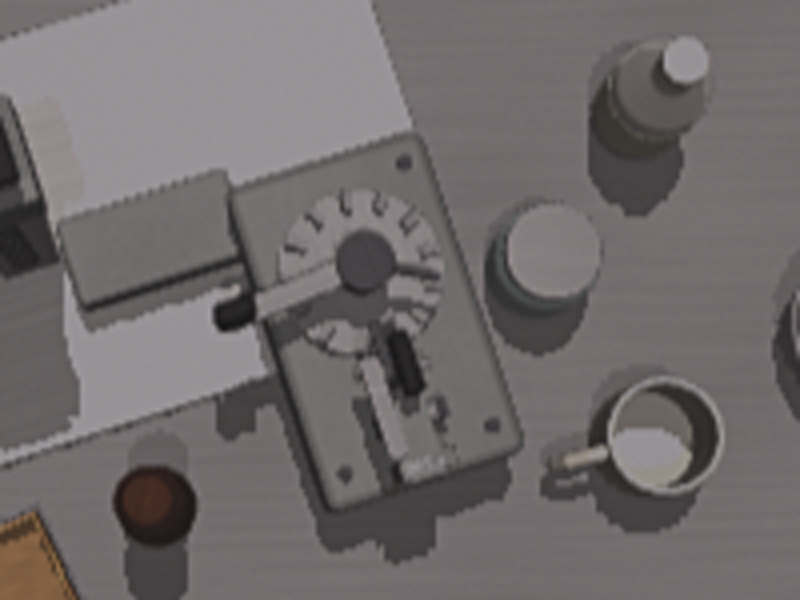

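Run:
```python
from h import *
np.set_printoptions(precision=1,suppress=True)
from scipy.spatial.transform import Rotation as R
im,d=eyes.get_image("top");g=im.max(2)
for n,(u,v),r,z in[("hub",(351.3,235),11,195),("crank",(318.8,247.5),8,215),("knob",(361.3,260.5),10,222)]:
    m=np.zeros(g.shape,bool);v0,u0=int(v),int(u);m[v0-r:v0+r+1,u0-r:u0+r+1]=1
    vv,uu=np.nonzero(m&(d>0)); w=world("top",np.c_[uu,vv],d[vv,uu]);k=w[:,2]>(188 if n!="hub" else 175)
    print(n,k.sum(),"depth",np.median(w[k],0),"mid",(w[k].min(0)+w[k].max(0))/2,w[k].min(0),w[k].max(0))
    k2=k&(g[vv,uu]<70); c=np.c_[uu,vv][k]; print(" centroid",c.mean(0),planez("top",c.mean(0),z), "dark",k2.sum())
ims,ds=eyes.get_image("scene")
for q in("knob_grip","crank_grip"):
  for s in silhouettes("scene",q)[:2]:
    m=s["mask"]&(ds>0);vv,uu=np.nonzero(m);w=world("scene",np.c_[uu,vv],ds[m]);k=w[:,2]>190
    print(q,s["score"],k.sum(),w[k].min(0) if k.any() else"",w[k].max(0) if k.any() else "",w[k].mean(0))
    t=w[w[:,2]>(217 if q[0]=="k" else 205)]; print(" top",len(t),t.mean(0))
# hub, blade, by cloud in scene
vv,uu=np.nonzero(ds>0);w=world("scene",np.c_[uu,vv],ds[vv,uu])
for n,c in("crank",(523,-3)),("hub",(553,-85)),("knob",(488,-112)):
    k=(np.hypot(*(w[:,:2]-c).T)<32)&(w[:,2]>190);print(n,k.sum(),w[k].min(0),w[k].max(0),w[k].mean(0))
s=arm.read_state();print(s["clock"],s["position"],R.from_quat(s["ee_rot"]).as_matrix(),s["gripper_width"],s["contact_force"])
```

```text
hub 19 depth [544.6 -90.3 176.9] mid [545.4 -87.8 177.5] [ 529.2 -102.8  175.5] [561.7 -72.8 179.4]
 centroid [350.8 234. ] [[544.5 -88.6 195. ]] dark 8
crank 68 depth [512.8  -7.8 213.5] mid [513.4  -7.8 205.4] [504.1 -20.  189.6] [522.7   4.4 221.2]
 centroid [318.2 246.9] [[512.9  -8.2 215. ]] dark 60
knob 99 depth [ 478.5 -109.7  219.3] mid [ 478.7 -106.9  209.3] [ 459.4 -119.1  190.1] [497.9 -94.7 228.6]
 centroid [360.9 259.9] [[ 478.5 -109.3  222. ]] dark 92
knob_grip 0.53 157 [ 465.2 -123.4  190.2] [ 502.6 -102.   226. ] [ 485.3 -114.4  212.6]
 top 67 [ 484.3 -113.   221.7]
knob_grip 0.2 2408 [ 455.1 -123.4  190.1] [624.1 376.8 413.6] [575.7 140.  301.6]
 top 2026 [580.8 151.1 319.9]
crank_grip 0.74 67 [512.  -24.1 190.8] [526.8   1.3 217.3] [521.2 -14.8 206.3]
 top 38 [520.5 -13.9 213.1]
crank 76 [509.  -24.1 190.8] [526.8   2.6 217.3] [520.4 -13.4 207.2]Traceback (most recent call last):
  File "<stdin>", line 19, in <module>
    return umr_minimum(a, axis, None, out, keepdims, initial, where)
ValueError: zero-size array to reduction operation minimum which has no identity
```

```bash
cat > fit.py <<'E'
from h import *
from scipy.optimize import minimize
def box(cx,cy,yaw,lx,ly,z0,z1):
    c,s=np.cos(yaw),np.sin(yaw)
    return np.array([[cx+c*a-s*b,cy+s*a+c*b,z] for a in(-lx/2,lx/2) for b in(-ly/2,ly/2) for z in(z0,z1)])
S=8
def fit(cam,im,d,init,dims,thr,yaw=None,r=32,show=False):
    "dark blob near init matched by the box's outline; init x,y,yaw"
    lx,ly,z0,z1=dims;p0=proj(cam,[init[0],init[1],(z0+z1)/2])[0].astype(int)-r//2
    sub=im[p0[1]:p0[1]+r,p0[0]:p0[0]+r].max(2).astype(np.float32);dd=d[p0[1]:p0[1]+r,p0[0]:p0[0]+r]
    vv,uu=np.mgrid[0:r,0:r];w=world(cam,np.c_[uu.ravel()+p0[0],vv.ravel()+p0[1]],dd.ravel())[:,2].reshape(r,r)
    m=((sub<thr)&(w>z0-12)&(dd>0)).astype(np.float32)
    def cost(p):
        q=(proj(cam,box(p[0],p[1],p[2] if yaw is None else yaw,lx,ly,z0,z1))-p0+.5)*S
        a=np.zeros((r*S,r*S),np.uint8);cv2.fillConvexPoly(a,cv2.convexHull(np.round(q).astype(np.int32)),1)
        a=cv2.resize(a.astype(np.float32),(r,r),interpolation=cv2.INTER_AREA)
        return np.abs(a-m).sum()/m.sum()
    best=None
    for dx in(-4,0,4):
        for dy in(-4,0,4):
            x0=np.array([init[0]+dx,init[1]+dy,init[2]][:3 if yaw is None else 2])
            sx=np.vstack([x0]+[x0+e for e in np.diag([5,5,.2][:len(x0)])])
            o=minimize(cost,x0,method="Nelder-Mead",options=dict(initial_simplex=sx,xatol=.02,fatol=1e-4))
            if best is None or o.fun<best.fun:best=o
    return best.x,round(best.fun,2),int(m.sum())
KN=(40,12,192,222);CR=(14,26,165,215)
E
python3 - <<'E'
from fit import *
from scipy.spatial.transform import Rotation as R
np.set_printoptions(precision=2,suppress=True)
for cam,thr in("top",70),("scene",60):
    im,d=eyes.get_image(cam)
    print(cam,"knob",*fit(cam,im,d,(481,-111,.35),KN,thr),"crank",*fit(cam,im,d,(516,-10,.35),CR,thr))
    print("  fixed","knob",*fit(cam,im,d,(481,-111),KN,thr,.35),"crank",*fit(cam,im,d,(516,-10),CR,thr,.35))
s=arm.read_state();print(s["clock"],s["position"],R.from_quat(s["ee_rot"]).as_matrix(),s["gripper_width"],s["contact_force"])
E
```

```text
top knob [ 479.11 -110.      0.28] 0.23 95 crank [513.16  -9.07   0.39] 0.19 76Traceback (most recent call last):
  File "<stdin>", line 7, in <module>
  File "fit.py", line 21, in fit
    x0=np.array([init[0]+dx,init[1]+dy,init[2]][:3 if yaw is None else 2])
                                       ~~~~^^^
IndexError: tuple index out of range
```

Run:
```python
from fit import *
from scipy.spatial.transform import Rotation as R
np.set_printoptions(precision=2,suppress=True)
for cam,thr in("top",70),("top",90),("scene",60),("scene",80):
    im,d=eyes.get_image(cam)
    print(cam,thr,"knob",*fit(cam,im,d,(481,-111,.35),KN,thr),"crank",*fit(cam,im,d,(516,-10,.35),CR,thr))
# top: housing top corners + mast
im,d=eyes.get_image("top");vv,uu=np.nonzero(d>0);w=world("top",np.c_[uu,vv],d[vv,uu])
k=(abs(w[:,2]-100)<6)&(abs(w[:,0]-530)<170)&(abs(w[:,1]+80)<110)
m=np.zeros(d.shape,np.uint8);m[vv[k],uu[k]]=1;m=cv2.morphologyEx(m,cv2.MORPH_OPEN,np.ones((3,3)))
n,l,st,ce=cv2.connectedComponentsWithStats(m);i=1+st[1:,4].argmax();pts=np.argwhere(l==i)[:,::-1]
p=planez("top",pts,100)[:,:2]
print(len(p),cv2.minAreaRect(p.astype(np.float32)))
k=(w[:,2]>395)&(w[:,2]<425)&(abs(w[:,0]-500)<200);print("mast",k.sum(),(w[k].min(0)+w[k].max(0))/2,w[k].mean(0),np.ptp(w[k],0))
s=arm.read_state();print(s["clock"],s["position"],R.from_quat(s["ee_rot"]).as_matrix(),s["gripper_width"],s["contact_force"])
```

```text
top 70 knob [ 477.3  -110.52    0.26] 0.2 101 crank [512.87  -8.78   0.4 ] 0.21 74
top 90 knob [ 478.52 -110.39    0.25] 0.23 113 crank [512.88  -8.53   0.35] 0.15 81
scene 60 knob [ 482.76 -112.22    0.53] 0.22 160 crank [515.88  -9.17   0.57] 0.2 101
scene 80 knob [ 482.14 -112.38    0.34] 0.16 184 crank [516.77 -10.63   0.55] 0.15 108
470 ((458.240478515625, -73.70562744140625), (121.17974090576172, 47.31697082519531), 19.482717514038086)
mast 565 [582.79 133.84 407.51] [582.47 134.11 408.6 ] [59.57 58.61 16.85]
1.8 [260.39 568.17 231.34] [[-0.42 -0.91  0.  ]
 [-0.91  0.42  0.  ]
 [-0.   -0.   -1.  ]] 85.58731398295238 [ 0.43 -0.32  0.32]
```

play_rows --pt "12 -38 20" --pt "12 -38 20" --pt "12 -38 10" --pt "12 -38 0" --pt "12 -38 0" --pt "12 -38 0" --pt "12 -38 0" --pt "12 -38 0" --pt "12 -38 0" --pt "12 -38 0" --pt "12 -38 0" --pt "12 -38 0" --turn '[0.043,0.043,0.043,0.043,0.043,0.043,0.043,0.043,0.043,0.043,0.043,0.043]' --grip 0.3

```text
clock: 3.0
position: [405.5, 98.6, 283.2]
ee_rot: [0.748, -0.664, 0.001, -0.004]
contact_force: [0.8, 1.0, -0.1]
gripper_width: 55.5
```

play_rows --pt "12 -34 0" --pt "12 -34 0" --pt "12 -34 0" --pt "12 -34 0" --pt "11 -34 -10" --pt "9 -25 -20" --pt "5 -12 -20" --pt "0 0 0" --turn '[0.035,0.035,0.035,0.035,0.035,0.025,0.02,0]'

```text
clock: 3.8
position: [481.0, -122.2, 234.6]
ee_rot: [0.817, -0.577, 0.004, -0.008]
contact_force: [-0.6, 0.3, -0.2]
gripper_width: 55.6
```

```bash
cat > st.py <<'E'
from h import *
from scipy.spatial.transform import Rotation as R
s=arm.read_state();m=R.from_quat(s["ee_rot"]).as_matrix()
P=np.array(s["position"]);A=np.array([545.4,-89.9])
print("t",round(s["clock"],1),"pos",P.round(1),"yaw",round(np.arctan2(m[1,0],m[0,0]),3),"tilt",m[:2,2].round(3),"j",np.round(s["joints"],2),"F",np.round(s["contact_force"],1),"T",np.round(s["wrist_torque"],2),"w",round(s["gripper_width"],1))
E
python3 st.py
```

```text
t 3.8 pos [ 481.  -122.2  234.6] yaw -1.229 tilt [0.015 0.008] j [ 0.07  0.16 -0.3  -0.01 -1.1   1.84] F [-0.6  0.3 -0.2] T [-0.03  0.05 -0.01] w 55.6
```

play_rows --pt "-1 5 -5" --pt "-1 4 -8" --pt "0 0 -9" --pt "0 0 -9" --pt "0 0 -8" --pt "0 0 -2" --pt "0 0 0" --turn '[0,0,0,0,0,0,0]'

```text
clock: 4.5
position: [479.3, -109.7, 193.1]
ee_rot: [0.818, -0.575, 0.006, -0.009]
contact_force: [0.8, 0.0, 0.2]
gripper_width: 55.2
```

```bash
python3 st.py; python3 -c "
from h import *
save('scene','s2',(215,220,345,320)); save('top','t2',(310,210,410,285))"
```

```text
t 4.5 pos [ 479.3 -109.7  193.1] yaw -1.225 tilt [0.02  0.008] j [ 0.1   0.18 -0.38 -0.01 -0.99  1.82] F [0.8 0.  0.2] T [-0.06  0.05 -0.01] w 55.2
```

View pics/s2.png

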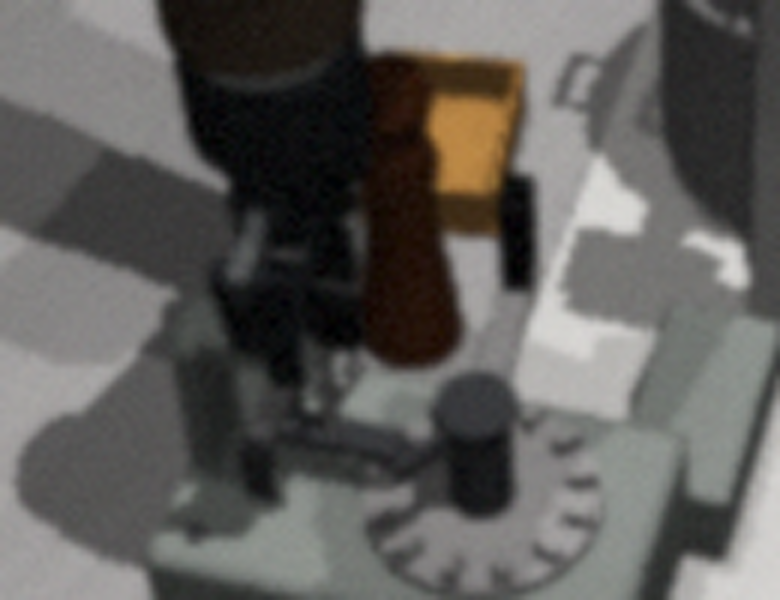

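play_rows --pt "0 -2 0" --pt "0 0 0" --pt "0 0 0" --pt "0 0 0" --pt "0 0 0" --pt "0 0 0" --turn '[0,0,0,0,0,0]' --grip -1

```text
clock: 5.2
position: [479.5, -111.0, 194.6]
ee_rot: [0.818, -0.576, 0.006, -0.011]
contact_force: [-0.6, 0.8, -0.1]
gripper_width: 11.0
```

```bash
python3 st.py
```

```text
t 5.2 pos [ 479.5 -111.   194.6] yaw -1.227 tilt [0.021 0.011] j [ 0.1   0.18 -0.37 -0.01 -0.99  1.82] F [-0.6  0.8 -0.1] T [ 0.01  0.03 -0.07] w 11.0
```

play_rows --pt "0 0 3" --pt "0 0 3" --pt "0 0 3" --pt "0 0 3" --pt "0 0 3" --pt "0 0 2" --pt "0 0 0" --turn '[0,0,0,0,0,0,0]'

```text
clock: 5.9
position: [479.3, -110.9, 208.5]
ee_rot: [0.817, -0.576, 0.004, -0.01]
contact_force: [2.9, 0.2, -9.2]
gripper_width: 11.0
```

```bash
python3 st.py
```

```text
t 5.9 pos [ 479.3 -110.9  208.5] yaw -1.229 tilt [0.019 0.012] j [ 0.1   0.17 -0.35 -0.01 -1.03  1.82] F [ 2.9  0.2 -9.2] T [-0.48 -0.93 -0.06] w 11.0
```

play_rows --pt "0 0 2" --pt "0 0 1" --pt "0 0 0" --pt "0 0 0" --turn '[0,0,0,-0.1]'

```text
clock: 6.3
position: [479.2, -110.8, 211.2]
ee_rot: [0.786, -0.618, 0.005, -0.01]
contact_force: [2.2, 0.9, -8.8]
gripper_width: 10.9
```

```bash
python3 st.py
```

```text
t 6.3 pos [ 479.2 -110.8  211.2] yaw -1.331 tilt [0.02  0.011] j [ 0.1   0.17 -0.35 -0.01 -1.04  1.72] F [ 2.2  0.9 -8.8] T [-0.21 -0.94  0.01] w 10.9
```

play_rows --pt "0 0 0" --pt "0 0 0" --pt "0 0 0" --pt "0 0 0" --pt "0 0 0" --turn '[-0.1,-0.1,-0.1,-0.1,-0.1]'

```text
clock: 6.8
position: [479.1, -109.9, 210.5]
ee_rot: [-0.601, 0.799, -0.006, 0.009]
contact_force: [3.4, 0.4, -9.6]
gripper_width: 10.9
```

```bash
python3 st.py
```

```text
t 6.8 pos [ 479.1 -109.9  210.5] yaw -1.852 tilt [0.022 0.001] j [ 0.11  0.16 -0.36  0.   -1.03  1.18] F [ 3.4  0.4 -9.6] T [-0.21 -0.98  0.03] w 10.9
```

play_rows --pt "0 0 0.5" --pt "0 0 0" --pt "0 0 0.3" --pt "0 0 0" --pt "0 0 0.3" --pt "0 0 0" --pt "0 0 0" --turn '[-0.12,-0.12,-0.12,-0.12,-0.12,-0.1,-0.07]'

```text
clock: 7.5
position: [479.7, -108.5, 210.9]
ee_rot: [-0.242, 0.97, -0.009, 0.006]
contact_force: [4.1, 0.5, -9.1]
gripper_width: 11.2
```

```bash
python3 st.py
```

```text
t 7.5 pos [ 479.7 -108.5  210.9] yaw -2.653 tilt [ 0.016 -0.014] j [ 0.12  0.17 -0.36  0.02 -1.03  0.36] F [ 4.1  0.5 -9.1] T [-0.28 -0.99  0.04] w 11.2
```

play_rows --pt "0 0 -2" --pt "0 0 -2" --pt "0 0 -1" --pt "0 0 0" --turn '[0,0,0,0]'

```text
clock: 7.9
position: [479.8, -108.6, 207.0]
ee_rot: [-0.244, 0.97, -0.009, 0.006]
contact_force: [2.1, 0.1, -6.3]
gripper_width: 11.1
```

```bash
python3 st.py
```

```text
t 7.9 pos [ 479.8 -108.6  207. ] yaw -2.648 tilt [ 0.016 -0.015] j [ 0.12  0.17 -0.37  0.02 -1.02  0.36] F [ 2.1  0.1 -6.3] T [-0.06 -0.54  0.04] w 11.1
```

play_rows --pt "0 0 -1" --pt "0 0 0" --pt "0 0 0" --pt "0 0 0" --pt "0 0 15" --pt "0 0 20" --pt "0 0 5" --pt "0 0 0" --turn '[0,0,0,0,0,0,0,0]' --grip -0.3

```text
clock: 8.7
position: [479.6, -109.7, 250.9]
ee_rot: [-0.245, 0.97, -0.011, 0.007]
contact_force: [0.0, 0.1, -0.5]
gripper_width: 29.7
```

```bash
python3 st.py
```

```text
t 8.7 pos [ 479.6 -109.7  250.9] yaw -2.647 tilt [ 0.019 -0.017] j [ 0.12  0.13 -0.3   0.02 -1.13  0.37] F [ 0.   0.1 -0.5] T [ 0.01  0.04 -0.01] w 29.7
```

play_rows --pt "9 27 0" --pt "9 27 0" --pt "9 27 0" --pt "8 20 0" --pt "1 5 0" --pt "0 0 0" --turn '[-0.04,-0.04,-0.04,-0.03,0,0]' --grip 0.3

```text
clock: 9.3
position: [513.8, -0.8, 246.1]
ee_rot: [-0.167, 0.986, -0.011, 0.003]
contact_force: [-0.5, 0.5, -0.6]
gripper_width: 55.5
```

```bash
python3 st.py
python3 - <<'E'
from fit import *
im,d=eyes.get_image("scene")
r=silhouettes("scene","knob_grip")
for s in r[:2]:
    m=s["mask"]&(d>0);v,u=np.nonzero(m);w=world("scene",np.c_[u,v],d[m]);print(s["score"],s["bbox"],np.percentile(w[:,2],[50,90,98]))
save("scene","s3",(215,220,345,320))
E
```

```text
t 9.3 pos [513.8  -0.8 246.1] yaw -2.806 tilt [ 0.009 -0.02 ] j [ 0.33  0.18 -0.25  0.02 -1.14 -0.  ] F [-0.5  0.5 -0.6] T [ 0.04 -0.    0.01] w 55.5
0.47 [270.8, 274.1, 18.2, 22.4] [223.5814086  235.46671755 236.82676423]
```

View pics/s3.png

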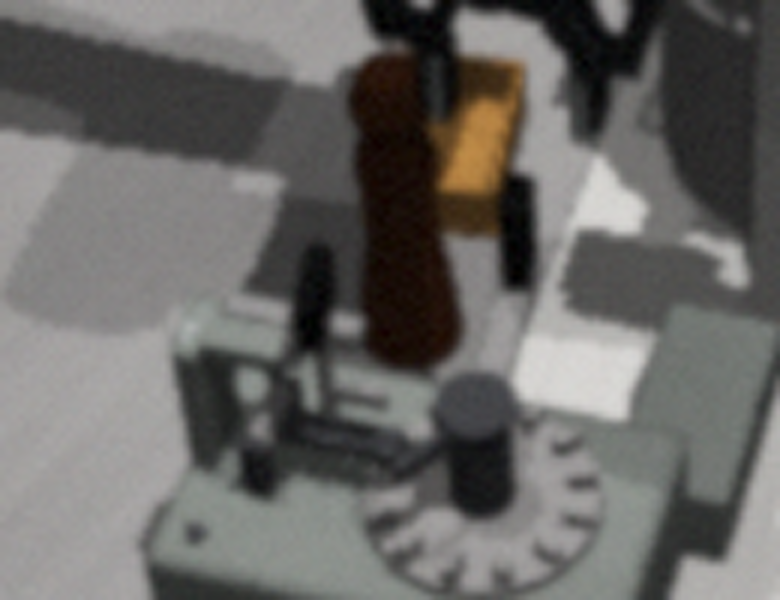

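play_rows --pt "1 -4 -10" --pt "0 -2 -20" --pt "0 0 -20" --pt "0 0 -14" --pt "0 0 -3" --pt "0 0 0" --turn '[0.01,0,0,0,0,0]'

```text
clock: 10.05
position: [512.6, -13.6, 175.7]
ee_rot: [-0.169, 0.986, -0.011, 0.003]
contact_force: [1.0, -0.8, 1.0]
gripper_width: 55.6
```

```bash
python3 st.py
```

```text
t 10.1 pos [512.6 -13.6 175.7] yaw -2.802 tilt [ 0.01 -0.02] j [ 0.3   0.24 -0.36  0.03 -0.96  0.02] F [ 1.  -0.8  1. ] T [ 0.01  0.02 -0.08] w 55.6
```

play_rows --pt "2 5 2" --pt "0 0 0" --pt "0 0 0" --pt "0 0 0" --pt "0 0 0" --pt "0 0 0" --turn '[0,0,0,0,0,0]' --grip -1

```text
clock: 10.65
position: [517.2, -8.1, 179.4]
ee_rot: [-0.171, 0.985, -0.011, 0.006]
contact_force: [3.6, -0.1, -2.1]
gripper_width: 13.6
```

```bash
python3 st.py
```

```text
t 10.7 pos [517.2  -8.1 179.4] yaw -2.797 tilt [ 0.015 -0.02 ] j [ 0.31  0.24 -0.35  0.03 -0.97  0.02] F [ 3.6 -0.1 -2.1] T [-0.04  0.03  0.29] w 13.6
```

```bash
cat > arc.py <<'E'
import sys
from st import *
A=np.array([545.6,-86.6]);r=83.5;phi0=1.916
# usage: arc.py target_crank n [zt]
d=P[:2]-A;ph=np.arctan2(d[1],d[0]);yaw=np.arctan2(m[1,0],m[0,0])
u=d/np.hypot(*d);F=np.array(s["contact_force"])
print("crank by pos",round(phi0-ph,3),"by yaw",round(phi0-(yaw+4.712)%(2*np.pi),3),"rad",round(np.hypot(*d),1),"Frad",round(F[:2]@u,1),"Ftan(cw)",round(F[:2]@[u[1],-u[0]],1))
if len(sys.argv)>1:
    t=float(sys.argv[1]);n=int(sys.argv[2]);c0=phi0-ph
    a=phi0-np.linspace(c0,t,n+1);W=A+r*np.c_[np.cos(a),np.sin(a)];W[0]=P[:2]
    print([[round(x,1),round(y,1),0] for x,y in np.diff(W,axis=0)]);y0=phi0-(yaw+4.712)%(2*np.pi);print("turn each",-(t-y0)/n)
E
python3 arc.py -0.15 5
```

```text
t 10.7 pos [517.2  -8.1 179.4] yaw -2.797 tilt [ 0.015 -0.02 ] j [ 0.31  0.24 -0.35  0.03 -0.97  0.02] F [ 3.6 -0.1 -2.1] T [-0.04  0.03  0.29] w 13.6
crank by pos -0.003 by yaw 0.001 rad 83.4 Frad -1.3 Ftan(cw) 3.4
[[np.float64(-2.3), np.float64(-0.8), 0], [np.float64(-2.3), np.float64(-0.9), 0], [np.float64(-2.2), np.float64(-1.0), 0], [np.float64(-2.2), np.float64(-1.1), 0], [np.float64(-2.2), np.float64(-1.1), 0]]
turn each 0.030195553430505236
```

play_rows --pt "-2.3 -0.8 0" --pt "-2.3 -0.9 0" --pt "-2.2 -1.0 0" --pt "-2.2 -1.1 0" --pt "-2.2 -1.1 0" --pt "0 0 0" --turn '[0.03,0.03,0.03,0.03,0.03,0]'

```text
clock: 11.25
position: [506.4, -12.9, 179.5]
ee_rot: [-0.245, 0.969, -0.01, 0.007]
contact_force: [3.4, 0.1, -3.8]
gripper_width: 13.4
```

```bash
python3 arc.py; python3 -c "
from h import *
save('scene','s4',(230,240,320,308))
im,d=eyes.get_image('scene')
for q in('pawl_tip','knob_grip'):
  for s in silhouettes('scene',q)[:1]:
    m=s['mask']&(d>0);v,u=np.nonzero(m);w=world('scene',np.c_[u,v],d[m]);print(q,s['score'],s['bbox'],np.percentile(w[:,2],[10,50,90,98]))
"
```

```text
t 11.2 pos [506.4 -12.9 179.5] yaw -2.646 tilt [ 0.018 -0.017] j [ 0.31  0.22 -0.38  0.03 -0.96  0.17] F [ 3.4  0.1 -3.8] T [-0.12 -0.21 -0.06] w 13.4
crank by pos -0.144 by yaw -0.15 rad 83.5 Frad -1.5 Ftan(cw) 3.0
pawl_tip 0.45 [271.5, 290.1, 22.7, 10.4] [131.38359596 137.75038904 144.97054519 147.07258805]
knob_grip 0.51 [271.6, 274.1, 19.1, 26.8] [161.36476282 219.92075722 234.75174508 236.19520187]
```

View pics/s4.png

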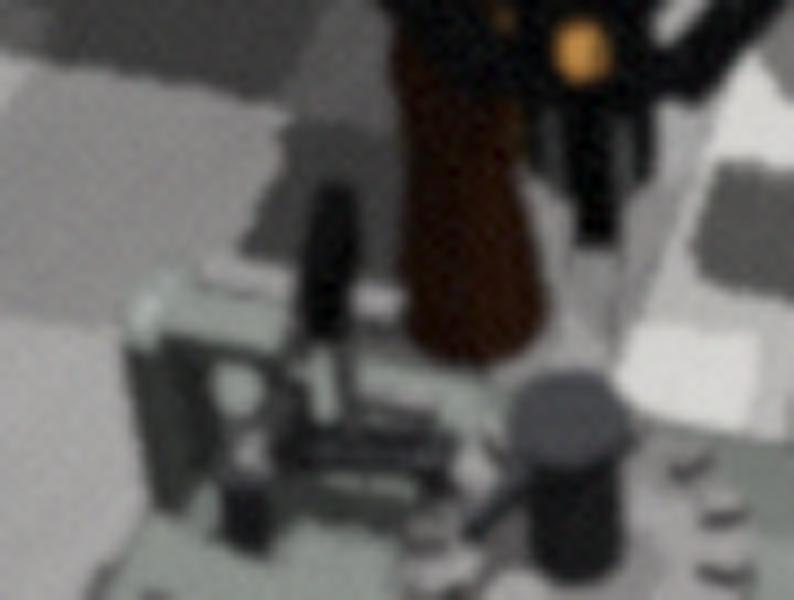

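```bash
sed -i 's/print(\[\[round.*diff(W,axis=0)\])/print(np.diff(W,axis=0).round(1).tolist())/' arc.py; python3 arc.py 0.45 12
```

```text
t 11.4 pos [506.4 -12.8 179.4] yaw -2.646 tilt [ 0.018 -0.017] j [ 0.31  0.22 -0.38  0.03 -0.96  0.17] F [ 2.2 -0.1 -1.8] T [-0.28 -0.07 -0.08] w 13.3
crank by pos -0.142 by yaw -0.15 rad 83.6 Frad -1.1 Ftan(cw) 1.8
[[3.7, 1.8], [3.8, 1.7], [3.9, 1.5], [3.9, 1.3], [4.0, 1.1], [4.0, 0.9], [4.1, 0.7], [4.1, 0.5], [4.1, 0.3], [4.1, 0.1], [4.1, -0.1], [4.1, -0.3]]
turn each -0.049958448665991216
```

play_rows --pt "3.7 1.8 0" --pt "3.8 1.7 0" --pt "3.9 1.5 0" --pt "3.9 1.3 0" --pt "4.0 1.1 0" --pt "4.0 0.9 0" --pt "4.1 0.7 0" --pt "4.1 0.5 0" --pt "4.1 0.3 0" --pt "4.1 0.1 0" --pt "4.1 -0.1 0" --pt "4.1 -0.3 0" --turn '[-0.05,-0.05,-0.05,-0.05,-0.05,-0.05,-0.05,-0.05,-0.05,-0.05,-0.05,-0.05]'

```text
clock: 12.65
position: [559.2, -2.9, 179.4]
ee_rot: [0.065, 0.998, -0.013, 0.004]
contact_force: [3.8, -3.1, -2.8]
gripper_width: 13.8
```

```bash
python3 arc.py 1.0 12
```

```text
t 12.7 pos [559.2  -2.9 179.4] yaw 3.011 tilt [ 0.007 -0.026] j [ 0.3   0.31 -0.25  0.03 -1.01 -0.45] F [ 3.8 -3.1 -2.8] T [-0.18 -0.18  0.13] w 13.8
crank by pos 0.506 by yaw 0.476 rad 84.8 Frad -2.5 Ftan(cw) 4.2
[[3.2, -1.9], [3.3, -0.8], [3.3, -0.9], [3.3, -1.0], [3.2, -1.2], [3.2, -1.3], [3.1, -1.4], [3.1, -1.6], [3.0, -1.7], [2.9, -1.8], [2.8, -1.9], [2.8, -2.0]]
turn each -0.043688139023042104
```

play_rows --pt "3.2 -1.9 0" --pt "3.3 -0.8 0" --pt "3.3 -0.9 0" --pt "3.3 -1.0 0" --pt "3.2 -1.2 0" --pt "3.2 -1.3 0" --pt "3.1 -1.4 0" --pt "3.1 -1.6 0" --pt "3.0 -1.7 0" --pt "2.9 -1.8 0" --pt "2.8 -1.9 0" --pt "2.8 -2.0 0" --turn '[-0.044,-0.044,-0.044,-0.044,-0.044,-0.044,-0.044,-0.044,-0.044,-0.044,-0.044,-0.044]'

```text
clock: 13.85
position: [603.0, -21.4, 179.5]
ee_rot: [0.334, 0.942, -0.013, 0.003]
contact_force: [3.5, -2.9, -0.8]
gripper_width: 13.3
```

```bash
python3 arc.py 1.3 7
```

```text
t 13.8 pos [603.  -21.4 179.5] yaw 2.461 tilt [-0.003 -0.027] j [ 0.25  0.39 -0.13  0.03 -1.06 -0.94] F [ 3.5 -2.9 -0.8] T [-0.06  0.01  0.3 ] w 13.3
crank by pos 1.067 by yaw 1.026 rad 86.8 Frad 0.1 Ftan(cw) 4.5
[[-0.1, -4.4], [2.0, -1.9], [1.9, -2.0], [1.9, -2.1], [1.8, -2.1], [1.7, -2.2], [1.6, -2.2]]
turn each -0.03907702419083565
```

play_rows --pt "1.5 -2.7 0" --pt "2.0 -2.1 0" --pt "1.9 -2.2 0" --pt "1.8 -2.2 0" --pt "1.8 -2.2 0" --pt "1.7 -2.3 0" --pt "1.6 -2.3 0" --turn '[-0.04,-0.04,-0.04,-0.04,-0.04,-0.04,-0.04]'

```text
clock: 14.55
position: [620.4, -40.0, 179.6]
ee_rot: [0.467, 0.884, -0.012, 0.004]
contact_force: [3.9, -4.6, -1.7]
gripper_width: 13.3
```

```bash
sed -i 's/r=83.5/r=86/' arc.py; python3 arc.py 1.44 5
```

```text
t 14.6 pos [620.4 -40.  179.6] yaw 2.17 tilt [-0.004 -0.025] j [ 0.21  0.42 -0.08  0.03 -1.08 -1.19] F [ 3.9 -4.6 -1.7] T [-0.04 -0.19  0.35] w 13.3
crank by pos 1.359 by yaw 1.317 rad 88.1 Frad 0.8 Ftan(cw) 6.0
[[-1.1, -2.3], [0.7, -1.2], [0.7, -1.2], [0.7, -1.2], [0.6, -1.2]]
turn each -0.024552865225037655
```

```bash
cat > kn.py <<'E'
from h import *
im,d=eyes.get_image('scene')
for q in('pawl_tip','knob_grip','basket_rim'):
  for s in silhouettes('scene',q)[:1]:
    m=s['mask']&(d>0);v,u=np.nonzero(m);w=world('scene',np.c_[u,v],d[m]);print(q,round(s['score'],2),np.round(s['bbox']),np.percentile(w[:,2],[10,50,90,98]).round(1))
E
python3 kn.py
```

```text
pawl_tip 0.61 [271. 288.  21.   9.] [129.1 133.2 137.8 139. ]
knob_grip 0.76 [268. 277.  16.  19.] [187.8 211.1 222.5 224.4]
basket_rim 0.64 [366. 204.  39.  59.] [ 63.4 216.1 300.2 306.9]
```

play_rows --pt "0.8 -1.8 0" --pt "0.8 -1.8 0" --pt "0.7 -1.8 0" --pt "0.6 -1.8 0" --turn '[-0.03,-0.03,-0.03,-0.025]'

```text
clock: 15.15
position: [625.9, -49.0, 179.6]
ee_rot: [0.519, 0.855, -0.011, 0.005]
contact_force: [4.1, -2.6, -0.7]
gripper_width: 13.3
```

```bash
python3 arc.py 1.46 3
```

```text
t 15.2 pos [625.9 -49.  179.6] yaw 2.051 tilt [-0.002 -0.024] j [ 0.19  0.43 -0.07  0.03 -1.08 -1.29] F [ 4.1 -2.6 -0.7] T [0.87 0.07 0.43] w 13.3
crank by pos 1.478 by yaw 1.437 rad 88.7 Frad 2.6 Ftan(cw) 4.1
[[-2.7, -0.7], [-0.2, 0.5], [-0.2, 0.5]]
turn each -0.007791061623075486
```

play_rows --pt "0.3 -1.2 0" --pt "0.1 -0.8 0" --pt "0 0 0" --turn '[-0.02,-0.01,0]'

```text
clock: 15.45
position: [626.8, -50.8, 179.5]
ee_rot: [0.531, 0.847, -0.011, 0.005]
contact_force: [3.1, -1.8, -0.9]
gripper_width: 13.3
```

```bash
python3 arc.py
```

```text
t 15.4 pos [626.8 -50.8 179.5] yaw 2.021 tilt [-0.003 -0.023] j [ 0.19  0.43 -0.06  0.02 -1.08 -1.32] F [ 3.1 -1.8 -0.9] T [0.52 0.16 0.82] w 13.3
crank by pos 1.5 by yaw 1.466 rad 88.8 Frad 2.2 Ftan(cw) 2.9
```

play_rows --pt "0 0 0" --pt "0 0 0" --pt "0 0 0" --pt "0 0 15" --pt "0 0 25" --pt "0 0 20" --pt "0 0 5" --pt "0 0 0" --turn '[0,0,0,0,0,0,0,0]' --grip 0.1

```text
clock: 16.25
position: [624.6, -50.4, 247.2]
ee_rot: [0.533, 0.846, -0.011, 0.004]
contact_force: [-0.1, -0.5, -0.4]
gripper_width: 46.8
```

```bash
python3 arc.py;python3 kn.py
python3 - <<'E'
from fit import *
im,d=save("scene","s5",(215,200,395,335))
E
```

```text
t 16.2 pos [624.6 -50.4 247.2] yaw 2.016 tilt [-0.004 -0.024] j [ 0.19  0.38  0.03  0.02 -1.23 -1.32] F [-0.1 -0.5 -0.4] T [0.1  0.   0.01] w 46.8
crank by pos 1.487 by yaw 1.471 rad 86.9 Frad -0.3 Ftan(cw) 0.5
pawl_tip 0.63 [268. 277.  14.  18.] [150.8 207.7 222.3 224.2]
knob_grip 0.63 [267. 276.  14.  17.] [155.7 211.3 222.5 224.9]
basket_rim 0.63 [365. 206.  42.  60.] [ 79.2 239.8 294.2 298. ]
```

View pics/s5.png

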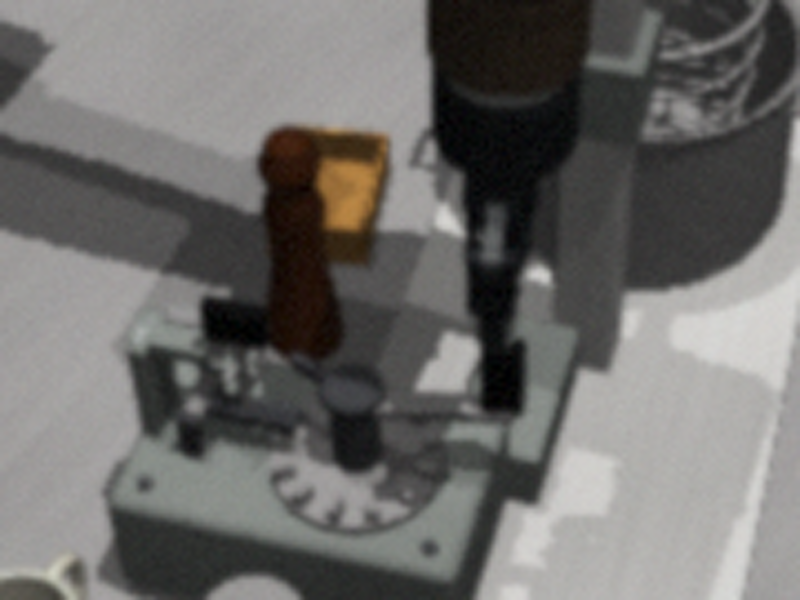

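play_rows --pt "-25 -10 0" --pt "-30 -13 0" --pt "-30 -13 0" --pt "-30 -13 0" --pt "-20 -8 0" --pt "-6 -2 0" --pt "0 0 0" --turn '[-0.02,-0.02,-0.02,-0.02,-0.02,0,0]' --grip 0.3

```text
clock: 17.2
position: [476.0, -111.0, 238.3]
ee_rot: [0.576, 0.817, -0.016, -0.002]
contact_force: [0.5, 0.8, 0.8]
gripper_width: 55.7
```

```bash
python3 st.py
```

```text
t 17.2 pos [ 476.  -111.   238.3] yaw 1.913 tilt [-0.022 -0.024] j [ 0.12  0.15 -0.3   0.02 -1.14 -1.36] F [0.5 0.8 0.8] T [ 0.07 -0.08  0.02] w 55.7
```

play_rows --pt "3 0 -10" --pt "0.5 0 -11" --pt "0 0 -11" --pt "0 0 -9" --pt "0 0 -3" --pt "0 0 0" --turn '[0,0,0,0,0,0]'

```text
clock: 17.8
position: [482.3, -109.7, 187.5]
ee_rot: [0.575, 0.818, -0.017, -0.004]
contact_force: [0.0, -0.2, 0.0]
gripper_width: 55.3
```

```bash
python3 st.py
```

```text
t 17.8 pos [ 482.3 -109.7  187.5] yaw 1.916 tilt [-0.026 -0.024] j [ 0.12  0.21 -0.37  0.02 -1.02 -1.36] F [ 0.  -0.2  0. ] T [ 0.03 -0.02  0.03] w 55.3
```

Raise 6 and shift back to the knob, then close.

play_rows --pt "-2.4 -0.8 5" --pt "0 0 0" --pt "0 0 0" --turn '[0,0,0]'

```text
clock: 18.1
position: [480.4, -110.6, 193.5]
ee_rot: [0.575, 0.818, -0.017, -0.003]
contact_force: [-0.0, -0.9, 0.0]
gripper_width: 55.4
```

play_rows --pt "0 0 0" --pt "0 0 0" --pt "0 0 0" --pt "0 0 0" --pt "0 0 0" --pt "0 0 0" --turn '[0,0,0,0,0,0]' --grip -1

```text
clock: 18.7
position: [480.4, -110.2, 194.8]
ee_rot: [0.575, 0.818, -0.016, -0.003]
contact_force: [-0.7, 0.6, 0.8]
gripper_width: 11.1
```

```bash
python3 st.py
```

```text
t 18.7 pos [ 480.4 -110.2  194.8] yaw 1.915 tilt [-0.023 -0.023] j [ 0.12  0.2  -0.36  0.02 -1.03 -1.36] F [-0.7  0.6  0.8] T [ 0.4   0.12 -0.03] w 11.1
```

play_rows --pt "0 0 3" --pt "0 0 3" --pt "0 0 3" --pt "0 0 3" --pt "0 0 3" --pt "0 0 3" --pt "0 0 2" --pt "0 0 0" --turn '[0,0,0,0,0,0,0,0]'

```text
clock: 19.5
position: [480.3, -110.2, 211.0]
ee_rot: [0.576, 0.817, -0.016, -0.004]
contact_force: [3.1, -2.3, -9.6]
gripper_width: 10.3
```

```bash
python3 st.py
```

```text
t 19.5 pos [ 480.3 -110.2  211. ] yaw 1.913 tilt [-0.025 -0.022] j [ 0.12  0.19 -0.33  0.02 -1.08 -1.36] F [ 3.1 -2.3 -9.6] T [-0.35 -1.13 -0.03] w 10.3
```

play_rows --pt "0 0 0.5" --pt "0 0 0.3" --pt "0 0 0" --pt "0 0 0.3" --pt "0 0 0" --pt "0 0 0.3" --pt "0 0 0" --pt "0 0 0.3" --pt "0 0 0" --pt "0 0 0" --turn '[-0.11,-0.11,-0.11,-0.11,-0.11,-0.11,-0.11,-0.11,-0.11,-0.11]'

```text
clock: 20.5
position: [480.4, -109.4, 211.0]
ee_rot: [0.927, 0.375, -0.01, -0.012]
contact_force: [3.0, -1.5, -8.9]
gripper_width: 11.3
```

```bash
python3 st.py
```

```text
t 20.5 pos [ 480.4 -109.4  211. ] yaw 0.769 tilt [-0.029  0.015] j [ 0.1   0.19 -0.31 -0.02 -1.09 -2.46] F [ 3.  -1.5 -8.9] T [-0.44 -1.24  0.04] w 11.3
```

play_rows --pt "0 0 0" --pt "0 0 0" --pt "0 0 0" --pt "0 0 0" --turn '[-0.1,-0.1,-0.07,0]'

```text
clock: 20.9
position: [480.6, -109.2, 210.4]
ee_rot: [0.97, 0.241, -0.008, -0.013]
contact_force: [2.0, -0.6, -10.7]
gripper_width: 10.8
```

play_rows --pt "0 0 -2" --pt "0 0 -2" --pt "0 0 -1" --pt "0 0 0" --turn '[0,0,0,0]'

```text
clock: 21.3
position: [480.7, -109.3, 207.0]
ee_rot: [0.97, 0.244, -0.008, -0.013]
contact_force: [1.7, 0.1, -5.7]
gripper_width: 11.3
```

```bash
python3 st.py
```

```text
t 21.3 pos [ 480.7 -109.3  207. ] yaw 0.493 tilt [-0.022  0.021] j [ 0.09  0.19 -0.32 -0.03 -1.08 -2.73] F [ 1.7  0.1 -5.7] T [-0.21 -0.73 -0.  ] w 11.3
```

Same values as the first time; release, rise, and head back to the crank with the jaws turned.

play_rows --pt "0 0 -1" --pt "0 0 0" --pt "0 0 0" --pt "0 0 0" --pt "0 0 15" --pt "0 0 20" --pt "0 0 5" --pt "0 0 0" --turn '[0,0,0,0,0,0,0,0]' --grip -0.3

```text
clock: 22.1
position: [480.4, -109.9, 250.3]
ee_rot: [0.969, 0.245, -0.008, -0.012]
contact_force: [-0.5, 0.7, 0.4]
gripper_width: 29.6
```

```bash
python3 st.py; python3 kn.py
```

```text
t 22.1 pos [ 480.4 -109.9  250.3] yaw 0.495 tilt [-0.021  0.019] j [ 0.09  0.16 -0.25 -0.02 -1.18 -2.73] F [-0.5  0.7  0.4] T [-0.02 -0.09  0.01] w 29.6
pawl_tip 0.73 [270. 289.  18.  11.] [129.8 133.6 137.4 139.5]
knob_grip 0.42 [272. 274.  15.  23.] [162.9 222.5 235.1 236.2]
basket_rim 0.61 [361. 203.  51.  57.] [138.1 256.6 296.1 298.8]
```

play_rows --pt "10 4 0" --pt "13 5 0" --pt "13 5 0" --pt "13 5 0" --pt "13 5 0" --pt "13 5 0" --pt "13 5 0" --pt "13 5 0" --pt "13 5 0" --pt "13 5 0" --pt "10 4 0" --pt "5 2 0" --turn '[0.12,0.13,0.13,0.13,0.13,0.13,0.13,0.13,0.13,0.13,0.13,0.08]' --grip 0.1

```text
clock: 23.5
position: [622.1, -53.0, 236.5]
ee_rot: [0.516, 0.856, -0.025, -0.006]
contact_force: [-0.6, -0.1, 0.3]
gripper_width: 47.2
```

```bash
python3 arc.py
```

```text
t 23.5 pos [622.1 -53.  236.5] yaw 2.056 tilt [-0.035 -0.037] j [ 0.19  0.4   0.03  0.03 -1.24 -1.28] F [-0.6 -0.1  0.3] T [0.04 0.01 0.  ] w 47.2
crank by pos 1.502 by yaw 1.431 rad 83.6 Frad -0.5 Ftan(cw) -0.1
```

play_rows --pt "2 2 -8" --pt "2 0 -12" --pt "0 0 -12" --pt "0 0 -10" --pt "0 0 -6" --pt "0 0 -3" --pt "0 0 0" --turn '[-0.02,-0.02,0,0,0,0,0]'

```text
clock: 24.2
position: [623.7, -51.2, 176.2]
ee_rot: [0.537, 0.843, -0.028, -0.01]
contact_force: [-0.8, -0.3, 0.6]
gripper_width: 46.9
```

```bash
python3 arc.py
```

```text
t 24.2 pos [623.7 -51.2 176.2] yaw 2.007 tilt [-0.046 -0.036] j [ 0.19  0.45 -0.05  0.03 -1.13 -1.34] F [-0.8 -0.3  0.6] T [ 0.07 -0.08  0.  ] w 46.9
crank by pos 1.491 by yaw 1.48 rad 85.7 Frad -0.8 Ftan(cw) -0.1
```

play_rows --pt "1.5 0.5 2" --pt "0 0 0" --pt "0 0 0" --pt "0 0 0" --pt "0 0 0" --pt "0 0 0" --turn '[0.01,0,0,0,0,0]' --grip -1

```text
clock: 24.8
position: [625.9, -50.5, 179.5]
ee_rot: [0.531, 0.847, -0.026, -0.009]
contact_force: [0.7, -0.6, -0.3]
gripper_width: 13.7
```

```bash
python3 arc.py 1.33 5
```

```text
t 24.8 pos [625.9 -50.5 179.5] yaw 2.021 tilt [-0.043 -0.035] j [ 0.19  0.45 -0.04  0.03 -1.13 -1.32] F [ 0.7 -0.6 -0.3] T [ 0.52 -0.04  0.48] w 13.7
crank by pos 1.494 by yaw 1.466 rad 88.0 Frad 0.4 Ftan(cw) 0.9
[[-3.0, 1.7], [-1.3, 2.5], [-1.4, 2.5], [-1.4, 2.4], [-1.5, 2.4]]
turn each 0.02724885253559739
```

```bash
sed -i 's/A=np.array(\[545.6,-86.6\]);r=86/A=np.array([546.4,-88.9]);r=88.3/' arc.py; python3 arc.py 1.31 5
```

```text
t 24.8 pos [625.9 -50.5 179.5] yaw 2.021 tilt [-0.043 -0.035] j [ 0.19  0.45 -0.04  0.03 -1.13 -1.32] F [ 0.7 -0.6 -0.3] T [ 0.52 -0.04  0.48] w 13.7
crank by pos 1.466 by yaw 1.466 rad 88.3 Frad 0.4 Ftan(cw) 0.9
[[-1.2, 2.5], [-1.3, 2.4], [-1.4, 2.4], [-1.5, 2.3], [-1.5, 2.3]]
turn each 0.031248852535597393
```

play_rows --pt "-1.2 2.5 0" --pt "-1.3 2.4 0" --pt "-1.4 2.4 0" --pt "-1.5 2.3 0" --pt "-1.5 2.3 0" --pt "0 0 0" --turn '[0.031,0.031,0.031,0.031,0.031,0]'

```text
clock: 25.4
position: [618.9, -38.9, 179.5]
ee_rot: [0.46, 0.887, -0.027, -0.006]
contact_force: [2.6, -2.9, -0.7]
gripper_width: 13.2
```

```bash
python3 kn.py; python3 arc.py 1.9 12
```

```text
pawl_tip 0.58 [270. 290.  21.   8.] [131.9 137.7 144.5 146.7]
knob_grip 0.19 [271. 290.  25.  11.] [129.3 137.7 144.6 146.6]
basket_rim 0.74 [368. 204.  34.  55.] [110.4 224.9 300.4 304.2]
t 25.6 pos [619.1 -39.2 179.5] yaw 2.183 tilt [-0.036 -0.042] j [ 0.21  0.43 -0.07  0.04 -1.12 -1.19] F [ 1.7 -2.4 -1. ] T [ 0.23 -0.2   0.01] w 13.2
crank by pos 1.316 by yaw 1.304 rad 88.0 Frad 0.1 Ftan(cw) 3.0
[[2.6, -3.5], [2.2, -3.7], [2.0, -3.8], [1.8, -3.9], [1.6, -4.0], [1.4, -4.1], [1.2, -4.1], [1.0, -4.2], [0.8, -4.2], [0.6, -4.3], [0.4, -4.3], [0.2, -4.3]]
turn each -0.04965702001894005
```

play_rows --pt "2.5 -3.5 0" --pt "2.2 -3.7 0" --pt "2.0 -3.8 0" --pt "1.8 -3.9 0" --pt "1.6 -4.0 0" --pt "1.4 -4.1 0" --pt "1.2 -4.1 0" --pt "1.0 -4.2 0" --pt "0.8 -4.2 0" --pt "0.6 -4.3 0" --pt "0.4 -4.3 0" --pt "0.2 -4.3 0" --turn '[-0.05,-0.05,-0.05,-0.05,-0.05,-0.05,-0.05,-0.05,-0.05,-0.05,-0.05,-0.05]'

```text
clock: 26.8
position: [635.3, -90.4, 179.5]
ee_rot: [0.712, 0.702, -0.023, -0.014]
contact_force: [-0.3, -3.3, -2.1]
gripper_width: 13.5
```

```bash
python3 arc.py 2.5 12
```

```text
t 26.8 pos [635.3 -90.4 179.5] yaw 1.557 tilt [-0.053 -0.012] j [ 0.11  0.48  0.02  0.01 -1.17 -1.7 ] F [-0.3 -3.3 -2.1] T [ 0.11 -0.24  0.04] w 13.5
crank by pos 1.933 by yaw -4.353 rad 89.0 Frad -0.2 Ftan(cw) 3.3
[[-0.8, -4.2], [-0.4, -4.2], [-0.6, -4.1], [-0.8, -4.1], [-0.9, -4.1], [-1.1, -4.0], [-1.3, -4.0], [-1.5, -3.9], [-1.7, -3.8], [-1.9, -3.7], [-2.0, -3.6], [-2.2, -3.5]]
turn each -0.571043992964753
```

play_rows --pt "-0.6 -4.2 0" --pt "-0.5 -4.2 0" --pt "-0.6 -4.1 0" --pt "-0.8 -4.1 0" --pt "-0.9 -4.1 0" --pt "-1.1 -4.0 0" --pt "-1.3 -4.0 0" --pt "-1.5 -3.9 0" --pt "-1.7 -3.8 0" --pt "-1.9 -3.7 0" --pt "-2.0 -3.6 0" --pt "-2.2 -3.5 0" --turn '[-0.048,-0.048,-0.048,-0.048,-0.048,-0.048,-0.048,-0.048,-0.048,-0.048,-0.048,-0.048]'

```text
clock: 28.0
position: [619.1, -140.4, 179.5]
ee_rot: [0.889, 0.456, -0.017, -0.021]
contact_force: [-1.0, -1.2, -1.3]
gripper_width: 13.3
```

```bash
python3 arc.py 2.75 8
```

```text
t 28.0 pos [ 619.1 -140.4  179.5] yaw 0.949 tilt [-0.049  0.022] j [ 0.02  0.47  0.01 -0.03 -1.17 -2.2 ] F [-1.  -1.2 -1.3] T [ 0.01 -0.27 -0.02] w 13.3
crank by pos 2.532 by yaw -3.745 rad 89.1 Frad -0.2 Ftan(cw) 1.6
[[-2.1, -1.5], [-1.5, -1.9], [-1.5, -1.9], [-1.6, -1.8], [-1.6, -1.8], [-1.7, -1.7], [-1.7, -1.7], [-1.8, -1.6]]
turn each -0.8118184927138794
```

play_rows --pt "-1.7 -1.7 0" --pt "-1.5 -1.9 0" --pt "-1.5 -1.9 0" --pt "-1.6 -1.8 0" --pt "-1.6 -1.8 0" --pt "-1.7 -1.7 0" --pt "-1.7 -1.7 0" --turn '[-0.027,-0.027,-0.027,-0.027,-0.027,-0.025,-0.025]'

```text
clock: 28.7
position: [608.6, -152.6, 179.5]
ee_rot: [0.93, 0.366, -0.012, -0.023]
contact_force: [5.1, 6.1, -3.0]
gripper_width: 13.3
```

```bash
python3 arc.py 2.77 3
```

```text
t 28.7 pos [ 608.6 -152.6  179.5] yaw 0.75 tilt [-0.039  0.033] j [-0.    0.45 -0.01 -0.04 -1.15 -2.37] F [ 5.1  6.1 -3. ] T [ 1.87 -1.53  0.67] w 13.3
crank by pos 2.713 by yaw -3.546 rad 89.0 Frad -0.8 Ftan(cw) -7.9
[[-1.7, -0.6], [-1.2, -1.1], [-1.2, -1.1]]
turn each -2.1054686521599097
```

play_rows --pt "-0.4 -0.4 0" --pt "0 0 0" --turn '[-0.01,0]'

```text
clock: 28.9
position: [608.7, -152.4, 179.6]
ee_rot: [0.931, 0.364, -0.012, -0.022]
contact_force: [1.4, -1.7, -2.6]
gripper_width: 13.3
```

```bash
python3 arc.py; python3 kn.py
```

```text
t 28.9 pos [ 608.7 -152.4  179.6] yaw 0.746 tilt [-0.039  0.032] j [-0.    0.45 -0.01 -0.04 -1.15 -2.38] F [ 1.4 -1.7 -2.6] T [-0.31 -0.38  0.96] w 13.3
crank by pos 2.711 by yaw -3.542 rad 89.0 Frad 2.2 Ftan(cw) 0.2
pawl_tip 0.61 [266. 287.  12.   8.] [130.4 136.  138.9 140.4]
knob_grip 0.56 [362. 221.  51.  60.] [ 95.  201.6 239.7 242.3]
basket_rim 0.71 [362. 220.  54.  56.] [ 86.7 202.8 240.  242.9]
```

play_rows --pt "0 0 0" --pt "0 0 0" --pt "0 0 0" --pt "0 0 10" --pt "0 0 25" --pt "0 0 30" --pt "0 0 30" --pt "0 0 20" --pt "0 0 5" --pt "0 0 0" --turn '[0,0,0,0,0,0,0,0,0,0]' --grip 0.1

```text
clock: 30.1
position: [605.4, -153.7, 309.4]
ee_rot: [0.933, 0.358, -0.012, -0.022]
contact_force: [0.2, 0.4, -0.6]
gripper_width: 47.0
```

```bash
python3 arc.py; python3 kn.py; python3 -c "
from h import *
save('scene','s6',(190,180,430,360))"
```

```text
t 30.1 pos [ 605.4 -153.7  309.4] yaw 0.733 tilt [-0.039  0.032] j [-0.01  0.37  0.19 -0.03 -1.43 -2.4 ] F [ 0.2  0.4 -0.6] T [-0.03 -0.09  0.02] w 47.0
crank by pos 2.748 by yaw -3.529 rad 87.7 Frad -0.2 Ftan(cw) -0.5
pawl_tip 0.62 [271. 289.  22.  11.] [128.  137.8 144.5 146.3]
knob_grip 0.27 [222. 348.  35.  43.] [15.4 55.  88.2 91.8]
basket_rim 0.84 [359. 221.  51.  56.] [ 82.1 199.  239.9 243.9]
```

View pics/s6.png

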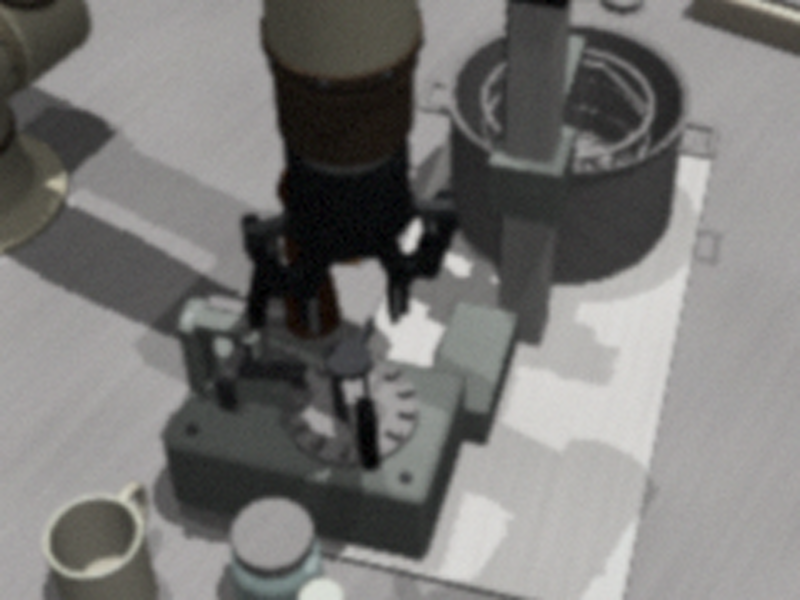

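play_rows --pt "0 0 20" --pt "0 0 30" --pt "0 0 30" --pt "0 0 20" --pt "0 0 5" --pt "0 0 0" --turn '[0,0,0,0,0,0]'

```text
clock: 30.95
position: [602.7, -152.9, 406.0]
ee_rot: [0.933, 0.358, -0.023, -0.027]
contact_force: [-0.2, -0.1, 0.1]
gripper_width: 46.8
```

```bash
python3 kn.py
python3 - <<'E'
from h import *
np.set_printoptions(precision=1,suppress=True)
for cam in("scene","top"):
    im,d=save(cam,cam+"7",(190,180,430,360) if cam=="scene" else None)
    for q in["oil_bottle","pepper_mill","mug","jar"]:
        r=silhouettes(cam,q)
        if r:
            m=r[0]["mask"]&(d>0);v,u=np.nonzero(m);print(cam,q,np.array(r[0]["bbox"]),np.median(world(cam,np.c_[u,v],d[m]),0))
E
```

```text
pawl_tip 0.63 [273. 349.  29.  41.] [ 33.7  93.5 102.  104.2]
knob_grip 0.55 [271. 275.  15.  25.] [163.2 224.  235.4 236.8]
basket_rim 0.81 [361. 221.  48.  57.] [ 99.8 201.7 240.4 243. ]
scene pepper_mill [281.8 256.4  15.9  47.2] [418.8  33.   73.6]
scene mug [221.7 347.7  41.5  46.2] [ 439.3 -285.2   55.9]
scene jar [274.2 348.6  30.4  44. ] [ 571.8 -233.7   92.3]
top oil_bottle [425.  194.7  23.2  30.5] [ 652.4 -283.   138.8]
top pepper_mill [268.5 242.8 241.8 140. ] [543.5 187.7  53.2]
top mug [419.4 278.7  45.2  28.2] [ 436.1 -290.5   15.2]
top jar [393.8 235.6  32.6  28.4] [ 552.6 -210.5   97. ]
```

View pics/scene7.png

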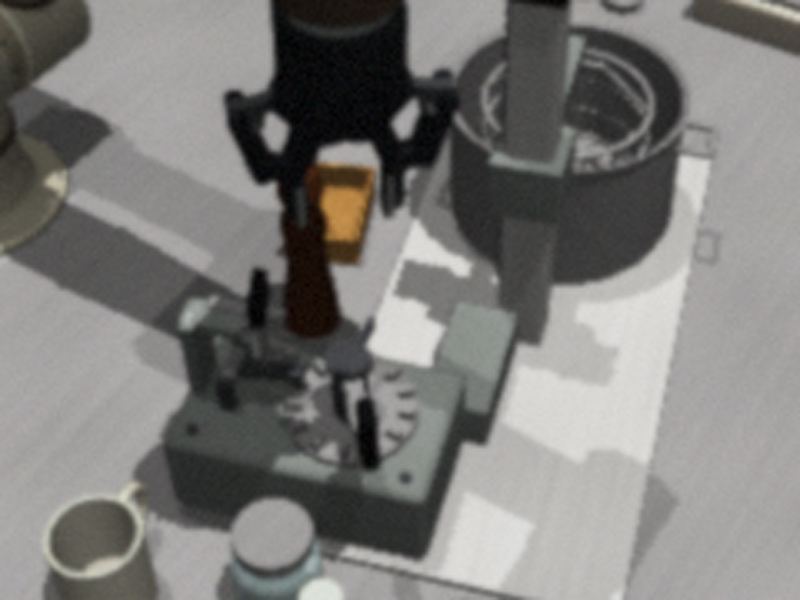

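The view at scene crop (258,295) shows the knob up and twisted in its notch. The crank handle is at the bottom-stop position (368,430), the basket is inside the pot (570,100), and the bystanders are where they were.

```bash
python3 -c "
from bench import arm
print(arm.job_done())"
```

```text
the job is handed in; nothing more can be done
None
```

The basket is all the way down in the pot, the crank is at its bottom stop and released, and the knob is in its rest notch. I handed the job in at about 31 s.

**What I did:**
1. I pulled the knob up about 16.5 mm, twisted it 1.43 rad and set it in the rest notch.
2. I wound the crank up about 0.15 rad and the pawl sprang clear. I then let the crank back in the hand at about 0.5 rad/s.
3. The winch knocked the knob out by itself. I let go at about 1.46 rad with the load on the pawl.
4. I set the knob in its notch again, took the crank anew, eased it off the pawl and let the basket down to the stop.

**Last checks:**
- **Knob:** its top reads about 236 mm, against about 224 mm when down, so it is still up in the notch.
- **Pawl:** its nose read about 146 mm just after I let go, so it was clear of the teeth. In the very last picture the network reported the jar instead of the pawl, so I have no later reading.
- **Crank:** about 2.74 rad by tool heading, but 2.71 rad by position. It resisted a further small push, which fits the 2.75 rad stop.
- **Basket:** the detected height is about 56 mm below its half-way value, and the picture shows it in the pot.
- **Bystanders:** the mug, jar and bottle are within a few mm of their first readings. The mill agrees in the scene camera only, as the top camera's mill detection failed. The food boat looked unmoved in the picture, and I did not measure the prep bowl.
- **Forces:** the readings I took stayed under about 11 N. The tool's tilt had drifted to about 3° by the end, which did no harm.

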